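# Seat a desk lamp's keyed battery in its charging cradle

### The job

Put the blue-topped lamp battery fully home in the round well of the charging cradle, then press the green charge button all the way down and leave the battery seated. The battery goes in only when the groove in its foot meets the yellow key rib inside the well, so rest it lightly on the rib and turn it until it drops, never pushing it against the cradle with more than 40 N before it is home. Leave the other things on the desk where they are.

Things in the scene. Friction and masses are not known exactly. Their poses are not given: they have to be found in the camera images.
- battery: Loose round lamp battery, about 0.22 kg, standing upright on the desk. White foot 52 mm across, 36 mm high; blue shoulder 57 mm across, from 36 to 44 mm; above it a blue grip bar. One vertical groove, 8 mm wide and 10 mm deep, runs the whole height of the foot on its +x side, under orange marks on the shoulder and on the +x end of the bar's top. Origin: centre of the underside; z up.
- grip (a point): Middle of the battery's grip bar, on its axis, 66 mm above its underside. The bar is 44 mm long (battery's x), 14 mm thick (y) and reaches from 44 to 78 mm above the underside. Grasp it from above across its thickness, finger tips a few mm over the shoulder.
- cradle: Fixed grey charging cradle. Base plate 100 mm (x) by 190 mm (y), 10 mm thick, reaching from 50 mm on the +y side of the origin to 140 mm on the -y side. On it a black round well, 56 mm inside diameter, 66 mm outside, with a flared grey mouth about 66 mm wide inside and 75 mm outside at its top, 44 mm over the desk. Origin: on the well's axis at desk height; z up.
- well_floor (a point): Centre of the well's floor, 10 mm over the desk: a battery that is home has its underside here. A battery whose groove misses the rib rests on the rib with its underside 28 mm over the desk.
- rib_level (a point): Point on the well's axis, 28 mm over the desk, level with the top of the yellow key rib: rigid, 6 mm wide, round-topped, standing 9 mm out from the well's wall, from the floor up to here. Seen from this axis the rib points within 0.75 rad either way of the cradle's +x; its direction differs each time and is not measured. The groove must meet it within about 0.05 rad, and then drops over it.
- charge_top (a point): Centre of the top of the round green charge button, 30 mm across, in a black housing 46 mm across on the cradle's plate, 105 mm to the -y side of the well's axis; this point is 32 mm over the desk when the button is up and goes down with it. Pressed straight down.
- charge (a joint): Travel of the charge button: 0 up, 0.006 m fully down; sprung, it starts to move at 1.5 N, takes 5 N to be fully down, and comes back up when let go.
- mug: Bystander: blue mug, 76 mm across, 90 mm high, handle on +y. Origin: centre of the underside.
- tape: Bystander: yellow roll of tape lying flat, 84 mm across, 24 mm high. Origin: centre of the underside.
- stapler: Bystander: red and black stapler, 130 mm long (x), 36 mm wide, 55 mm high. Origin: centre of the underside.
- notes: Bystander: block of green and yellow sticky notes, 76 x 76 x 24 mm. Origin: centre of the underside.
- pen_pot: Bystander: blue pot of pens, 72 mm across, about 155 mm high with the pens. Origin: centre of the underside.
- book: Bystander: orange notebook lying flat, 100 (x) x 150 x 23 mm. Origin: centre of the underside.
There are look-alikes about, which are no part of the job. Of the things that look like the battery, the larger one is meant.

How it is judged:
By the outcome, as a careful person would: the job done as asked, in the order asked, and still so for the second after the job is handed in, with the robot touching nothing.
It also fails if it takes over 72 s, if anything falls off the work surface, if the arm or the gripper's body presses on something with over 40 N, if the wrist force passes 120 N, or if a joint passes its speed limit or range.

### The arm

A 7-joint arm with a two-finger parallel gripper is mounted at the origin on the work surface. World frame = base frame: x ahead of the robot, y to its left, z up, the work surface at z = 0. Lengths are in m, angles in rad, forces in N, time in s.
With the tool pointing down it reaches from about 0.425 to 0.875 m from the base axis. Payload 4.7 kg.
Tool frame: the origin (TCP) lies on the centre line of the jaws, within the pads' length; the fingertips stand 14 mm ahead of it and the grasp point (between the pads) lies 5 mm behind it; z points along the fingers, y is the direction in which the jaws open and shut (so a half turn about z gives the same grasp; the last joint's range is limited). The gripper opens to 87 mm and grips with 3 to 60 N. Pads are 19 mm wide; open, the fingers measure 117 mm over their backs; the gripper's body (75 mm by 190 mm) begins 51 mm behind the grasp point.
Start: joints at [-1.244, 0.321, -0.07, 1.45, 0.023, 1.371, -0.057], TCP at [0.2, 0.618, 0.237] pointing down, gripper open.
Joint ranges: [-2.86, 2.86], [-0.3, 2.09], [-1.38, 1.24], [0.06, 2.45], [-1.56, 4.7], [0.09, 2.05], [-2.69, 2.69]. Speed limits (rad/s): [2.57, 2.57, 3.14, 3.14, 3.14, 3.14, 3.14].

### API

Orientations are given as a rotation vector (axis times angle).
In Python, from bench import ctrl, optics, models gives the robot as it stands. The module is installed in compiled form; this text tells all that it offers.
- The arm moves only by the tool arm_command, never from a script. Its argument "motion" is a list of rows, each a list of 3 entries, a list of its own where there are three numbers: the shift along the tool's x, y, z in mm, then the turn, a rotation vector about the tool's x, y, z in degrees, then the closure, from 0 (fully open) to 1 (shut). In form: [[[x, y, z], [ax, ay, az], claw], ...]. A call has 1 to 8 rows; each row shifts and turns the commanded pose from where the row before left it, along the tool's axes as they then stand; what a row does not reach is not made up. A row lasts 1/12 s, in which the tool goes at most 41.7 mm and 7.16 degrees, less where a joint would pass 70% of its speed; a pose out of reach is approached as far as the arm can. A call with a gripper value outside its range is refused whole. The fingers move at their own pace and stop on an object; "force" is the grip in N (left out, the last holds). Time passes only in rows, so rows that do not move let the fingers close. It gives the time, the measured TCP pose, the force and the opening at its end, in the units of the state.
- ctrl.get_state(): the state, without advancing time (a new reading comes with each control period).
- optics.get_image(name): name is "scene" or "top" or "wrist"; returns (picture, depth): 384x512x3 uint8, blue, green, red; 384x512 float32, m along the optical axis (not along the pixel's ray), 0 where there is no reading.
- optics.camera_model(name): a dict with "fovy" (degrees; the focal length in pixels is half the picture's height over the tangent of half this angle, whatever the lens; pixels are square), "cx", "cy" (the principal point, pixels), "distortion" ([k1, k2, p1, p2, k3] as OpenCV has them; the pictures are not rectified), "rvec" (rotation vector, rad) and "tvec" (3), from world to camera coordinates, as OpenCV has them; the wrist camera has in their place "mount" (4x4, takes a point from camera to tool coordinates, whose origin is the TCP and whose axes are the flange's). Camera axes: x right, y down, z forward; pixel columns grow to the right and rows downward; lengths in m; the calibration is good to about 2 mm. A picture is of the moment at which its call begins: read the wrist's pose just before it. camera_model takes no time and is no camera call.
- ctrl.close_job(): hands the job in, once; it reports no verdict.
Trained networks look in the newest picture that a camera, given by its name, has taken for a name from the list of things; names that differ only in an ending like _2 or _b are one class to them, and where a whole thing is asked for, a point or a joint stands for the part that bears it (a point fixed in the world has none). Each returns a list of dicts, best first, with "conf" (0 to 1); they miss things now and then, are a little off and sometimes report something else, mostly with a low value. They report only what shows in the picture. A call takes as long as a camera call. They do not tell look-alikes from the thing itself.
- models.search_frame(camera, target): "location" ([x, y, z] in m, in the coordinates of the camera as it stood for that picture, good to about 4 mm: the middle of the surface that is visible of it).
- models.silhouettes(camera, target): "pixels" (384x512 bool, what is visible of it).
The state is a dict: "time": time; "joint_positions": joint angles; "qd": joint speeds; "joint_torque": joint torques, N m; "position": TCP position; "tool_rot": TCP orientation; "ft_force": force on the tool from outside, world axes, zero at the start; "torque": the same for the moment, N m; "grip_width": opening from 0.0 (shut) to 1.0 (fully open).
Only numpy, scipy, OpenCV 4.12 (cv2) and the standard library are available. Lean on these libraries where they do the work, as an engineer would, in place of code of your own. Each camera call takes 0.05 s, during which the arm holds its last target.

## Working session

There is one attempt and no reset: what is moved stays moved. The work goes in short steps, Python scripts to look and compute and a tool call to move; the robot and the scene stay as the last step left them, time stands still between calls to the robot, and variables do not carry over. Pictures are saved under pics/ and viewed, and the job is handed in when it is done.

Besides the shell and the picture viewer there is one more tool, called after "Request:" in YAML: its name, and indented under it one key for each argument. arm_command: Moves the arm, as the interface text tells. Its arguments: {"type":"object","properties":{"motion":{"type":"array","items":{"type":"array"}},"force":{"type":"number"}},"required":["motion"]}

```bash
mkdir -p pics; ls
cat > h.py <<'E'
import numpy as np, cv2
from bench import ctrl, optics, models
def snap(n,f):
    s=ctrl.get_state(); im,d=optics.get_image(n); cv2.imwrite('pics/'+f,im); np.savez('pics/'+f+'.npz',im=im,d=d); return s,im,d
def K(n):
    m=optics.camera_model(n); f=192/np.tan(np.radians(m['fovy'])/2)
    return np.array([[f,0,m['cx']],[0,f,m['cy']],[0,0,1]]),np.array(m['distortion'],float),m
def T(n,s=None):  # camera->world
    m=optics.camera_model(n); M=np.eye(4)
    if 'mount' in m:
        M[:3,:3]=cv2.Rodrigues(np.array(s['tool_rot'],float))[0]; M[:3,3]=s['position']; return M@np.array(m['mount'])
    M[:3,:3]=cv2.Rodrigues(np.array(m['rvec'],float))[0]; M[:3,3]=np.array(m['tvec']).ravel(); return np.linalg.inv(M)
def px2w(n,uv,depth,s=None):
    k,d,m=K(n); uv=np.array(uv,float).reshape(-1,1,2); p=cv2.undistortPoints(uv,k,d)[:,0]
    z=np.array(depth,float).reshape(-1,1); c=np.hstack([p*z,z]); M=T(n,s); return c@M[:3,:3].T+M[:3,3]
def px2plane(n,uv,z0,s=None):
    k,d,m=K(n); p=cv2.undistortPoints(np.array(uv,float).reshape(-1,1,2),k,d)[:,0]
    M=T(n,s); r=np.hstack([p,np.ones((len(p),1))])@M[:3,:3].T; t=(z0-M[2,3])/r[:,2]; return M[:3,3]+r*t[:,None]
def w2px(n,P,s=None):
    k,d,m=K(n); W=np.linalg.inv(T(n,s)); return cv2.projectPoints(np.array(P,float).reshape(-1,1,3),cv2.Rodrigues(W[:3,:3])[0],W[:3,3],k,d)[0][:,0]
E
python3 - <<'E'
from h import *
for n in['scene','top']:
    s,im,d=snap(n,n+'0.png')
    for t in['battery','cradle','charge_top']:
        for r in models.search_frame(n,t):
            M=T(n,s);p=M[:3,:3]@np.array(r['location'])+M[:3,3];print(n,t,round(r['conf'],2),p.round(3),w2px(n,p).round())
print(s)
E
```

```text
pics
scene battery 0.97 [ 0.467 -0.089  0.042] [[287. 159.]]
scene battery 0.59 [0.498 0.    0.028] [[295. 191.]]
scene cradle 0.82 [0.525 0.19  0.009] [[330. 258.]]
scene cradle 0.59 [0.737 0.031 0.044] [[217. 241.]]
scene charge_top 0.42 [0.53  0.123 0.031] [[312. 233.]]
top battery 0.73 [ 0.493 -0.017  0.034] [[266. 225.]]
top battery 0.61 [ 0.457 -0.11   0.043] [[298. 238.]]
top battery 0.19 [ 0.639 -0.148  0.035] [[311. 177.]]
top cradle 0.82 [0.513 0.171 0.011] [[203. 218.]]
top charge_top 0.49 [0.526 0.119 0.035] [[220. 213.]]
top charge_top 0.46 [0.727 0.017 0.043] [[256. 146.]]
{'time': 0.2, 'joint_positions': array([-1.24388693,  0.32153372, -0.07005342,  1.4512217 ,  0.02260666,
        1.37080276, -0.05688103]), 'qd': array([ 0.0009468 , -0.00289603, -0.00019158, -0.0046016 , -0.00066741,
        0.00137666,  0.00041896]), 'joint_torque': array([ 4.71836483e-04, -4.91159248e+01, -4.03350396e-01, -3.12492120e+01,
       -6.37257937e-02,  4.07137885e-02,  1.50750629e-04]), 'position': array([0.19999018, 0.61813454, 0.23587672]), 'tool_rot': array([-4.89327833e-01, -3.10315986e+00,  1.84882075e-03]), 'ft_force': array([ 0.09362958, -0.15019391, -0.16940657]), 'torque': array([-0.06287312,  0.00816614, -0.006998  ]), 'grip_width': 0.9978072204321509}
```

View pics/scene0.png

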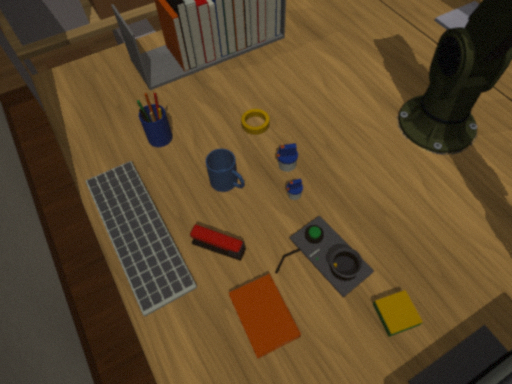

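View pics/top0.png

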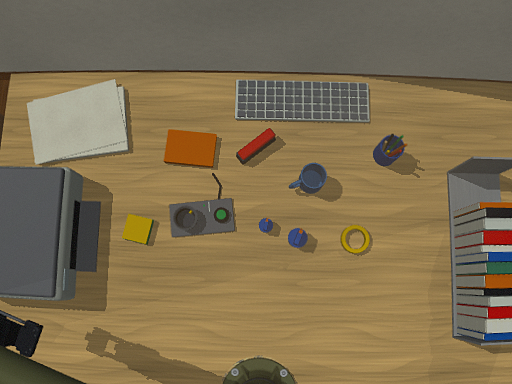

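Run:
```python
import cv2,numpy as np
a=cv2.imread('pics/top0.png')[160:280,170:340]
b=cv2.imread('pics/scene0.png')[130:290,240:380]
cv2.imwrite('pics/crop0.png',np.vstack([]) if 0 else cv2.resize(a,None,fx=4.5,fy=4.5,interpolation=2))
cv2.imwrite('pics/crop1.png',cv2.resize(b,None,fx=3.7,fy=3.7,interpolation=2))
```

```text
(no output)
```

View pics/crop0.png

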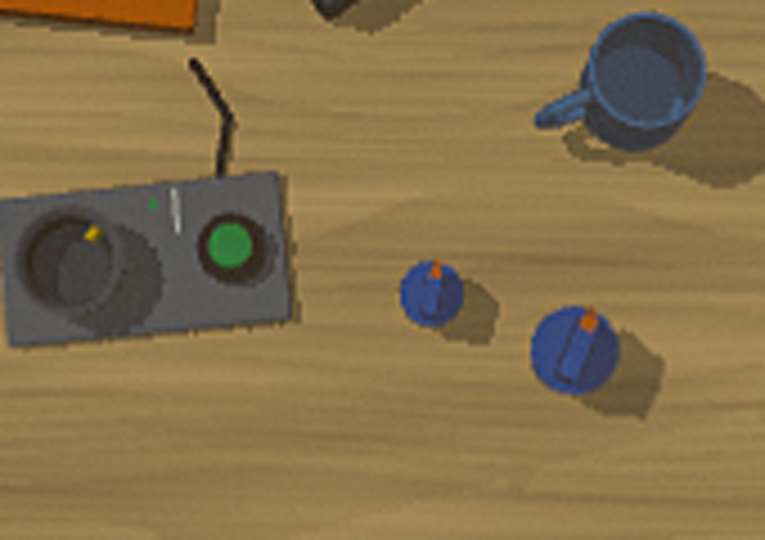

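View pics/crop1.png

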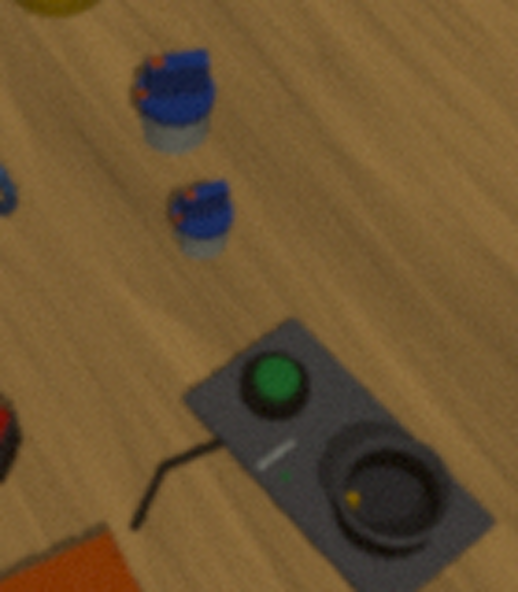

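The candidates in the top view are blue-topped at (298,238) and at (266,225). The one at (298,238) is clearly the larger, at about 19 px against 14 px across, so that is the battery. The rib shows as a yellow spot at about (190.7,211.6). I'll measure these next.

Run:
```python
from h import *
z=np.load('pics/top0.png.npz');im,d=z['im'],z['d']
hsv=cv2.cvtColor(im,cv2.COLOR_BGR2HSV)
def comp(lo,hi,c,r):
    m=cv2.inRange(hsv,lo,hi); k=np.zeros_like(m); cv2.circle(k,c,r,255,-1); m&=k; v,u=np.nonzero(m); return u,v
for nm,c,r in[('big',(298,238),12),('small',(266,225),9)]:
    u,v=comp((105,120,40),(130,255,255),c,r); u2,v2=comp((3,140,90),(18,255,255),c,r)
    U=np.r_[u,u2];V=np.r_[v,v2]
    P=px2w('top',np.c_[U,V],d[V,U]); 
    sh=P[(abs(P[:,2]-.044)<.01)]; print(nm,len(U),np.median(P[:,2]),P[:,2].max(),px2plane('top',[[(U.min()+U.max())/2,(V.min()+V.max())/2]],.044), (U.max()-U.min(),V.max()-V.min()))
    if len(u2): print(' orange',px2plane('top',np.c_[u2,v2],.078).mean(0),len(u2))
    t=P[P[:,2]>.068]; print(' top',len(t),t.mean(0) if len(t) else '')
u,v=comp((50,100,60),(80,255,255),(221,214),12); b=px2plane('top',[[u.mean(),v.mean()]],.032)[0]; print('btn',b,len(u))
m=cv2.inRange(hsv,(20,120,80),(35,255,255)); k=np.zeros_like(m); cv2.circle(k,(187,218),14,255,-1)
v,u=np.nonzero(m&k); print('rib px',u,v); print(px2plane('top',[[u.mean(),v.mean()]],.028))
for u0 in range(165,212,1): print(u0,round(px2w('top',[[u0,219]],d[219,u0])[0][2],3),end=' ')
# ring mouth points: z .036-.048
vv,uu=np.mgrid[195:245,165:212]; vv=vv.ravel();uu=uu.ravel();P=px2w('top',np.c_[uu,vv],d[vv,uu]); 
q=P[(P[:,2]>.035)&(P[:,2]<.055)]; 
from scipy.optimize import least_squares
f=least_squares(lambda x:np.hypot(q[:,0]-x[0],q[:,1]-x[1])-x[2],[.5,.22,.035],loss='soft_l1',f_scale=.003); print('\nwell',f.x,len(q))
# plate
print(ctrl.get_state()['time'])
```

```text
big 170 0.046084711494669195 1.4788016055867421 [[ 0.45911637 -0.10321069  0.044     ]] (np.int64(16), np.int64(18))
 orange [ 0.4748513  -0.11333816  0.078     ] 14
 top 60 [ 0.4540558  -0.10439206  0.10110195]
small 90 0.03470729931297423 1.4788016055867421 [[ 0.49387765 -0.01157327  0.044     ]] (np.int64(11), np.int64(13))
 orange [ 0.50514482 -0.01747036  0.078     ] 7
 top 1 [0.33762385 0.01188184 1.47880161]
btn [0.52368821 0.11745711 0.032     ] 76
rib px [190 191 189 190 191 192 189 190 191 190 191] [210 210 211 211 211 211 212 212 212 213 213]
[[0.52995436 0.20742828 0.028     ]]
165 -0.002 166 0.002 167 -0.004 168 -0.005 169 0.005 170 0.006 171 0.014 172 0.044 173 0.039 174 0.037 175 0.032 176 0.018 177 0.007 178 0.01 179 0.001 180 0.012 181 0.01 182 0.01 183 0.014 184 0.017 185 0.012 186 0.005 187 0.006 188 0.012 189 0.007 190 0.012 191 0.009 192 0.013 193 0.007 194 0.008 195 0.039 196 0.041 197 0.039 198 0.01 199 0.012 200 0.013 201 0.007 202 0.009 203 0.011 204 0.011 205 0.011 206 0.014 207 0.008 208 0.01 209 0.006 210 0.002 211 0.01 
well [0.50956523 0.22187244 0.033459  ] 205
0.4
```

```bash
cat >> h.py <<'E'
from scipy.spatial.transform import Rotation as Ro
def down(yaw): # tool x at world angle yaw, z down
    x=np.array([np.cos(yaw),np.sin(yaw),0]); z=np.array([0,0,-1.]); return np.c_[x,np.cross(z,x),z]
def plan(p,yaw,s=None,vmax=38,amax=6.5,n=None):
    s=s or ctrl.get_state(); R0=Ro.from_rotvec(s['tool_rot']); p0=np.array(s['position']); R1=Ro.from_matrix(down(yaw)); dr=(R0.inv()*R1).as_rotvec()
    dp=np.array(p)-p0; n=n or int(max(1,np.ceil(np.linalg.norm(dp)*1000/vmax),np.ceil(np.degrees(np.linalg.norm(dr))/amax)))
    sh=[]
    for i in range(n): sh.append((R0*Ro.from_rotvec(dr*i/n)).inv().apply(dp/n)*1000)
    print('rows',n,'turn',np.degrees(dr/n).round(2),'total',np.degrees(dr).round(1)); print([list(map(float,x.round(1))) for x in sh])
def yaw(s=None):
    s=s or ctrl.get_state(); x=Ro.from_rotvec(s['tool_rot']).as_matrix()[:,0]; return np.arctan2(x[1],x[0])
E
python3 - <<'E'
from h import *
m=optics.camera_model('wrist');print(np.round(m['mount'],3),m['fovy'],yaw())
M=np.array(m['mount'])
# camera pos offset relative tool for tool yaw current
a=yaw(); R=down(a); c=R@M[:3,3]; ax=R@M[:3,2]; print(c,ax)
plan([.51,.22,.28],a)
E
```

```text
[[ 0.001 -0.954 -0.298  0.083]
 [ 1.     0.001 -0.     0.   ]
 [ 0.    -0.298  0.954 -0.149]
 [ 0.     0.     0.     1.   ]] 69.35264319384154 2.8288380338323558
[-0.07899605  0.02587842  0.14853897] [ 0.2839894  -0.09185385 -0.95441757]
rows 14 turn [-0.  0. -0.] total [-0.  0. -0.]
[[-29.8, -20.3, -3.1], [-29.8, -20.3, -3.1], [-29.8, -20.3, -3.1], [-29.8, -20.3, -3.1], [-29.8, -20.3, -3.1], [-29.8, -20.3, -3.1], [-29.8, -20.3, -3.1], [-29.8, -20.3, -3.1], [-29.8, -20.3, -3.1], [-29.8, -20.3, -3.1], [-29.8, -20.3, -3.1], [-29.8, -20.3, -3.1], [-29.8, -20.3, -3.1], [-29.8, -20.3, -3.1]]
```

Request:
arm_command:
  motion:
    - [[-29.8,-20.3,-2],[0,0,0],0]
    - [[-29.8,-20.3,-2],[0,0,0],0]
    - [[-29.8,-20.3,-2],[0,0,0],0]
    - [[-29.8,-20.3,-2],[0,0,0],0]
    - [[-29.8,-20.3,-2],[0,0,0],0]
    - [[-29.8,-20.3,-2],[0,0,0],0]
    - [[-29.8,-20.3,-2],[0,0,0],0]

```text
time: 0.98
position: [0.3557, 0.4175, 0.2509]
tool_rot: [0.489, 3.103, 0.001]
ft_force: [-0.5, 0.5, 0.0]
grip_width: 0.997
```

Request:
arm_command:
  motion:
    - [[-29.8,-20.3,0],[0,0,0],0]
    - [[-29.8,-20.3,0],[0,0,0],0]
    - [[-29.8,-20.3,0],[0,0,0],0]
    - [[-29.8,-20.3,0],[0,0,0],0]
    - [[-29.8,-20.3,0],[0,0,0],0]
    - [[-29.8,-20.3,0],[0,0,0],0]
    - [[-29.8,-20.3,0],[0,0,0],0]
    - [[0,0,0],[0,0,0],0]

```text
time: 1.65
position: [0.5143, 0.211, 0.251]
tool_rot: [0.507, 3.096, -0.005]
ft_force: [0.1, -1.4, 1.4]
grip_width: 0.999
```

Run:
```python
from h import *
s,im,d=snap('wrist','w0.png'); print(s['position'],yaw(s),s['time']); np.save('pics/w0s.npy',s,allow_pickle=True)
cv2.imwrite('pics/w0b.png',cv2.resize(im,None,fx=1.5,fy=1.5))
```

```text
[0.51431334 0.21101272 0.25102213] 2.816991123541253 1.65
```

View pics/w0b.png

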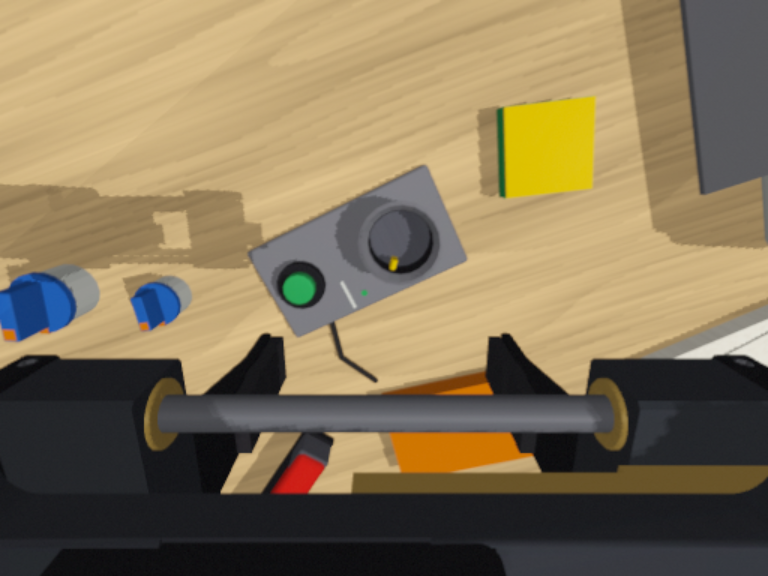

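Run:
```python
from h import *
from scipy.optimize import least_squares
z=np.load('pics/w0.png.npz');im,d=z['im'],z['d'];s=np.load('pics/w0s.npy',allow_pickle=True).item()
hsv=cv2.cvtColor(im,cv2.COLOR_BGR2HSV)
vv,uu=np.mgrid[100:235,150:320];vv=vv.ravel();uu=uu.ravel();P=px2w('wrist',np.c_[uu,vv],d[vv,uu],s)
for lo in (.036,.04):
    q=P[(P[:,2]>lo)&(P[:,2]<.05)&(P[:,1]>.15)]
    f=least_squares(lambda x:np.hypot(q[:,0]-x[0],q[:,1]-x[1])-x[2],[.51,.22,.035],loss='soft_l1',f_scale=.002); print('well',f.x,len(q),q[:,2].mean())
W=f.x[:2]
m=cv2.inRange(hsv,(50,100,60),(80,255,255));m[:,:170]=0;m[:,225:]=0;v,u=np.nonzero(m); print(u.min(),u.max(),v.min(),v.max())
# contour of top button: use center of top
g=px2plane('wrist',np.c_[u,v],.032,s); B=g.mean(0)[:2]; Bd=px2w('wrist',np.c_[u,v],d[v,u],s); print('btn',B,np.median(Bd,0),g.max(0)-g.min(0))
D=B-W; th=np.arctan2(D[0],-D[1]); print('dist',np.hypot(*D),'yaw',th)
m=cv2.inRange(hsv,(20,150,100),(35,255,255));k=np.zeros_like(m);cv2.circle(k,(265,161),24,255,-1);v,u=np.nonzero(m&k)
print('rib px',len(u),u.min(),u.max(),v.min(),v.max()); R=px2w('wrist',np.c_[u,v],d[v,u],s)
for a,b,r in zip(u,v,R):print(a,b,r.round(4))
t=R[R[:,2]>.024]; c=t.mean(0)[:2]-W; print('rib',t.mean(0),np.hypot(*c),np.arctan2(c[1],c[0]),'rel',np.arctan2(c[1],c[0])-th)
pl=(abs(P[:,2]-.01)<.004)
mk=np.zeros(im.shape[:2],np.uint8); grey=(hsv[:,:,1]<60); mk[100:235,150:320]=(pl.reshape(135,170)&grey[100:235,150:320])*255
cv2.imwrite('pics/mk.png',mk)
cn=max(cv2.findContours(mk,0,2)[0],key=cv2.contourArea); q=px2plane('wrist',cn[:,0],.01,s)[:,:2]; r=cv2.minAreaRect((q*1000).astype(np.float32)); print(r)
cv2.imwrite('pics/w0c.png',cv2.resize(im[120:220,160:320],None,fx=5,fy=5,interpolation=2))
# batteries
m=cv2.inRange(hsv,(100,120,60),(125,255,255));m[:,70:]=0;
```

```text
well [0.50914964 0.22539902 0.03284104] 1082 0.041644720052012606
well [0.50936377 0.22536254 0.03396733] 784 0.042993440129769224
188 210 181 203
btn [0.52170673 0.12362089] [0.52187037 0.12347396 0.03188556] [0.03073355 0.03269937 0.        ]
dist 0.10248761239158105 yaw 0.12072672626914448
rib px 45 259 264 171 180
261 171 [0.5248 0.2135 0.0143]
262 171 [0.5256 0.2148 0.0127]
263 171 [0.5265 0.216  0.0107]
261 172 [0.5247 0.2134 0.0203]
262 172 [0.5253 0.2147 0.0198]
263 172 [0.5265 0.2159 0.0167]
264 172 [0.5276 0.2171 0.0141]
260 173 [0.5245 0.212  0.0249]
261 173 [0.5248 0.2133 0.0256]
262 173 [0.5255 0.2146 0.0248]
263 173 [0.5263 0.2158 0.0233]
264 173 [0.5271 0.2171 0.0216]
260 174 [0.5256 0.2116 0.0263]
261 174 [0.5257 0.213  0.0275]
262 174 [0.526  0.2144 0.028 ]
263 174 [0.5265 0.2157 0.0279]
264 174 [0.5278 0.2168 0.0243]
260 175 [0.5265 0.2113 0.028 ]
261 175 [0.5269 0.2126 0.0281]
262 175 [0.5273 0.2139 0.0284]
263 175 [0.5278 0.2152 0.0283]
264 175 [0.5326 0.2155 0.0106]
260 176 [0.528  0.2108 0.0274]
261 176 [0.5284 0.2121 0.0274]
262 176 [0.5289 0.2134 0.0275]
263 176 [0.5291 0.2148 0.0282]
264 176 [0.5338 0.2151 0.0115]
259 177 [0.5289 0.2091 0.0275]
260 177 [0.5292 0.2104 0.0282]
261 177 [0.5297 0.2117 0.0278]
262 177 [0.5301 0.213  0.028 ]
263 177 [0.5306 0.2143 0.0278]
264 177 [0.5353 0.2146 0.0112]
259 178 [0.5301 0.2086 0.0279]
260 178 [0.5304 0.21   0.0285]
261 178 [0.5309 0.2113 0.0283]
262 178 [0.5315 0.2126 0.0277]
263 178 [0.5324 0.2138 0.0259]
264 178 [0.5355 0.2145 0.0159]
260 179 [0.5321 0.2095 0.0272]
261 179 [0.5323 0.2108 0.0282]
262 179 [0.5329 0.2121 0.0277]
263 179 [0.535  0.213  0.0214]
261 180 [0.5338 0.2104 0.0277]
262 180 [0.5342 0.2117 0.0279]
rib [0.52898743 0.21241988 0.02738466] 0.023507462544100143 -0.5830548475113517 rel -0.7037815737804962
((530.8941040039062, 183.58558654785156), (132.03309631347656, 187.65585327148438), 7.343095779418945)
```

View pics/w0c.png

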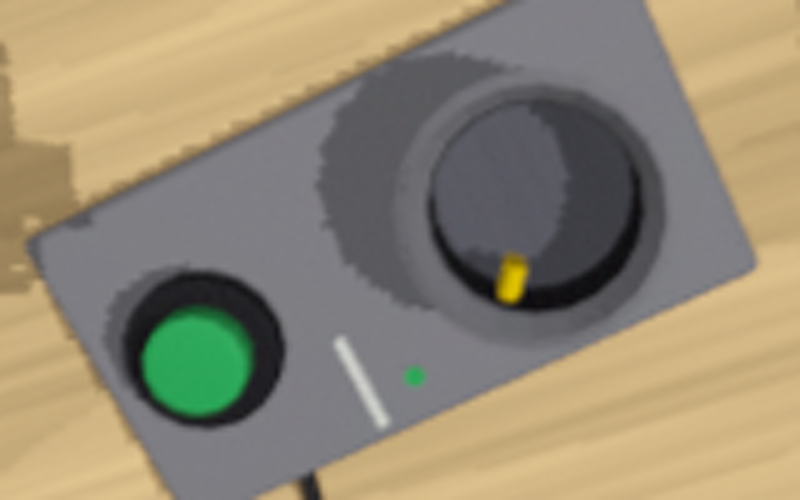

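Run:
```python
from h import *
plan([.459,-.100,.22],2.56)
```

```text
rows 9 turn [-0.    0.01  1.66] total [-0.   0.1 14.9]
[[-5.4, -35.1, 3.5], [-6.5, -34.9, 3.5], [-7.5, -34.7, 3.5], [-8.5, -34.5, 3.5], [-9.5, -34.2, 3.5], [-10.4, -33.9, 3.5], [-11.4, -33.6, 3.4], [-12.4, -33.2, 3.4], [-13.3, -32.9, 3.4]]
```

Request:
arm_command:
  motion:
    - [[-5.4,-35.1,3.5],[0,0,1.7],0]
    - [[-6.5,-34.9,3.5],[0,0,1.7],0]
    - [[-7.5,-34.7,3.5],[0,0,1.7],0]
    - [[-8.5,-34.5,3.5],[0,0,1.7],0]
    - [[-9.5,-34.2,3.5],[0,0,1.7],0]
    - [[-10.4,-33.9,3.5],[0,0,1.7],0]
    - [[-11.4,-33.6,3.4],[0,0,1.6],0]
    - [[-12.4,-33.2,3.4],[0,0,1.6],0]

```text
time: 2.37
position: [0.4636, -0.0609, 0.2229]
tool_rot: [0.847, 3.025, 0.002]
ft_force: [1.3, 0.7, -0.2]
grip_width: 1.001
```

Request:
arm_command:
  motion:
    - [[-13.3,-32.9,3.4],[0,0,1.6],0]
    - [[0,0,0],[0,0,0],0]
    - [[0,0,0],[0,0,0],0]
    - [[0,0,0],[0,0,0],0]

```text
time: 2.7
position: [0.4586, -0.0941, 0.2195]
tool_rot: [0.888, 3.013, 0.002]
ft_force: [0.4, 0.1, 0.2]
grip_width: 1.002
```

Run:
```python
from h import *
s,im,d=snap('wrist','w1.png'); print(s['position'],yaw(s),s['time'],s['qd'].round(3)); np.save('pics/w1s.npy',s,allow_pickle=True)
for r in models.search_frame('wrist','battery'):
    M=T('wrist',s);p=M[:3,:3]@np.array(r['location'])+M[:3,3];print(r['conf'],p.round(3),w2px('wrist',p,s).round())
cv2.imwrite('pics/w1b.png',cv2.resize(im,None,fx=1.5,fy=1.5))
```

```text
[ 0.4585743  -0.09405467  0.21952099] 2.568604939870258 2.7 [-0.014  0.007 -0.02  -0.002  0.    -0.001  0.003]
0.89 [ 0.452 -0.098  0.043] [[251. 173.]]
0.81 [ 0.485 -0.011  0.034] [[326. 156.]]
```

View pics/w1b.png

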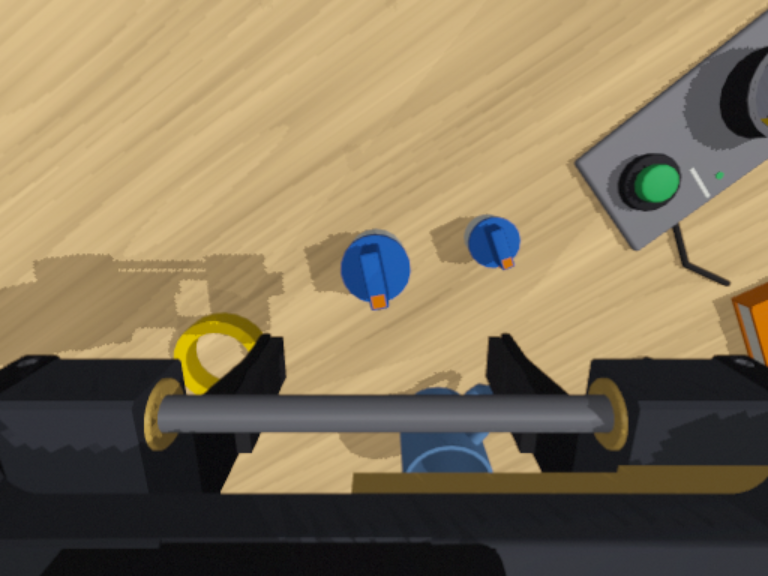

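The large battery is at (250,180) in the raw picture. The smaller look-alike is at (329,161). I'll fit the bar, using depth.

```bash
cat >> h.py <<'E'
def fitbat(s,im,d,c,r):
    hsv=cv2.cvtColor(im,cv2.COLOR_BGR2HSV); k=np.zeros(im.shape[:2],np.uint8); cv2.circle(k,c,r,255,-1)
    m=(cv2.inRange(hsv,(100,120,40),(125,255,255))|cv2.inRange(hsv,(3,140,90),(18,255,255)))&k
    v,u=np.nonzero(m);P=px2w('wrist',np.c_[u,v],d[v,u],s); print('z',np.percentile(P[:,2],[1,10,50,90,99]).round(4))
    zt=np.percentile(P[:,2],99)
    t=P[P[:,2]>zt-.004]; rect=cv2.minAreaRect((t[:,:2]*1000).astype(np.float32)); print('bar',len(t),rect, t.mean(0))
    sh=P[(P[:,2]<zt-.029)&(P[:,2]>zt-.039)]; h=cv2.minEnclosingCircle((sh[:,:2]*1000).astype(np.float32)); print('shoulder',h,sh[:,2].mean())
    o=cv2.inRange(hsv,(3,140,90),(18,255,255))&k; v,u=np.nonzero(o); O=px2w('wrist',np.c_[u,v],d[v,u],s); o2=O[O[:,2]>zt-.006].mean(0); a=o2[:2]-t.mean(0)[:2]
    e=np.linalg.eigh(np.cov(t[:,:2].T))[1][:,1]; e=e*np.sign(e@a)
    print('orange',o2,'yaw',np.arctan2(a[1],a[0]),'pca yaw',np.arctan2(e[1],e[0]))
E
python3 - <<'E'
from h import *
z=np.load('pics/w1.png.npz');s=np.load('pics/w1s.npy',allow_pickle=True).item()
fitbat(s,z['im'],z['d'],(250,180),32)
cv2.imwrite('pics/w1c.png',cv2.resize(z['im'][130:220,200:370],None,fx=4.5,fy=4.5,interpolation=2))
E
```

```text
z [0.0426 0.0436 0.0448 0.0785 0.0797]
bar 446 ((428.80078125, -85.7393798828125), (20.022747039794922, 106.9432601928711), 58.134620666503906) [ 0.45396812 -0.10136744  0.08271398]
shoulder ((457.2500915527344, -102.76541900634766), 28.064041137695312) 0.044342373459361324
orange [ 0.4717725  -0.10864569  0.07875725] yaw -0.38806119799693456 pca yaw -0.5124702115637546
```

View pics/w1c.png

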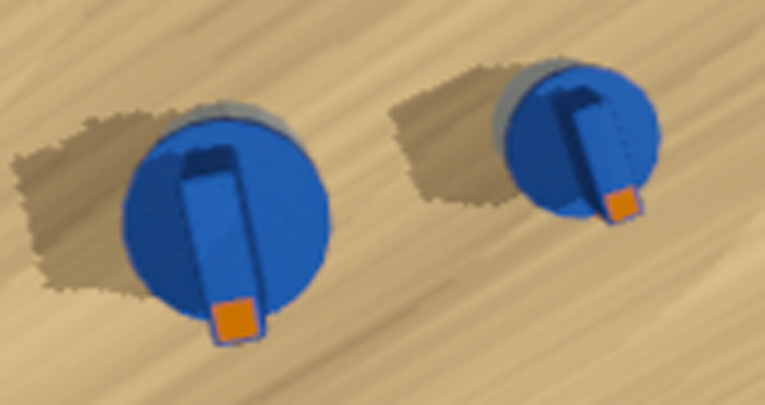

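```bash
sed -i "s/t=P\[P\[:,2\]>zt-.004\]/t=P[(abs(P[:,2]-.078)<.0035)]/" h.py
python3 - <<'E'
from h import *
z=np.load('pics/w1.png.npz');s=np.load('pics/w1s.npy',allow_pickle=True).item()
fitbat(s,z['im'],z['d'],(250,180),32)
# bar top axis by pixel endpoints at z=.078
p=px2plane('wrist',np.array([[208,176],[235,343]])/4.5+[200,130],.078,s); print(p,np.arctan2(*(p[1]-p[0])[1::-1]))
E
```

```text
z [0.0426 0.0436 0.0448 0.0785 0.0797]
bar 451 ((456.7920837402344, -103.04568481445312), (14.040395736694336, 43.00027084350586), 68.24340057373047) [ 0.45502733 -0.10211963  0.07808809]
shoulder ((457.2500915527344, -102.76541900634766), 28.064041137695312) 0.044342373459361324
orange [ 0.4717725  -0.10864569  0.07875725] yaw -0.3716199495685134 pca yaw -0.3598480442432035
[[ 0.43864339 -0.09429405  0.078     ]
 [ 0.47757902 -0.1119799   0.078     ]] -0.4263686538625493
```

Run:
```python
from h import *
plan([.457,-.1029,.12],2.762); s=ctrl.get_state(); s=dict(s); s['position']=np.array([.457,-.1029,.12]);s['tool_rot']=Ro.from_matrix(down(2.762)).as_rotvec(); plan([.457,-.1029,.062],2.762,s)
```

```text
rows 3 turn [ 0.01  0.   -3.66] total [  0.   0. -11.]
[[-1.2, -3.0, 33.1], [-1.0, -3.0, 33.1], [-0.8, -3.1, 33.1]]
rows 2 turn [0. 0. 0.] total [0. 0. 0.]
[[0.0, -0.0, 29.0], [0.0, -0.0, 29.0]]
```

Request:
arm_command:
  motion:
    - [[-1.2,-3.0,25],[0,0,-3.7],0.35]
    - [[-1.0,-3.0,25],[0,0,-3.7],0.35]
    - [[-0.8,-3.0,25],[0,0,-3.6],0.35]
    - [[0,0,24],[0,0,0],0.35]
    - [[0,0,0],[0,0,0],0.35]
    - [[0,0,0],[0,0,0],0.35]
    - [[0,0,0],[0,0,0],0.35]

```text
time: 3.38
position: [0.4577, -0.1041, 0.1216]
tool_rot: [0.595, 3.083, 0.0]
ft_force: [0.4, 0.2, -0.2]
grip_width: 0.663
```

Run:
```python
from h import *
s,im,d=snap('wrist','w2.png'); print(s['position'],yaw(s),s['grip_width'],s['qd'].round(3));np.save('pics/w2s.npy',s,allow_pickle=True)
cv2.imwrite('pics/w2b.png',cv2.resize(im,None,fx=1.5,fy=1.5))
c=w2px('wrist',[.457,-.103,.06],s)[0]; print(c)
try: fitbat(s,im,d,tuple(map(int,c)),55)
except Exception as e: print(e)
plan([.457,-.1029,.062],2.762)
```

```text
[ 0.45767966 -0.10414718  0.12157982] 2.7605594607374218 0.6631289411999114 [ 0.005 -0.015  0.003 -0.015  0.001 -0.004  0.002]
[257.39315736 209.8419272 ]
z [0.0423 0.0436 0.0448 0.0786 0.0797]
bar 925 ((456.80078125, -103.25013732910156), (13.534811973571777, 43.066837310791016), 68.80567932128906) [ 0.45484504 -0.10220592  0.07819253]
shoulder ((457.4142150878906, -102.92450714111328), 28.312335968017578) 0.04432229426401796
orange [ 0.47159238 -0.10877662  0.0787382 ] yaw -0.37388803489785805 pca yaw -0.3551289699981466
rows 2 turn [ 0.03  0.07 -0.05] total [ 0.1  0.1 -0.1]
[[0.8, 0.5, 30.0], [0.8, 0.5, 30.0]]
```

View pics/w2b.png

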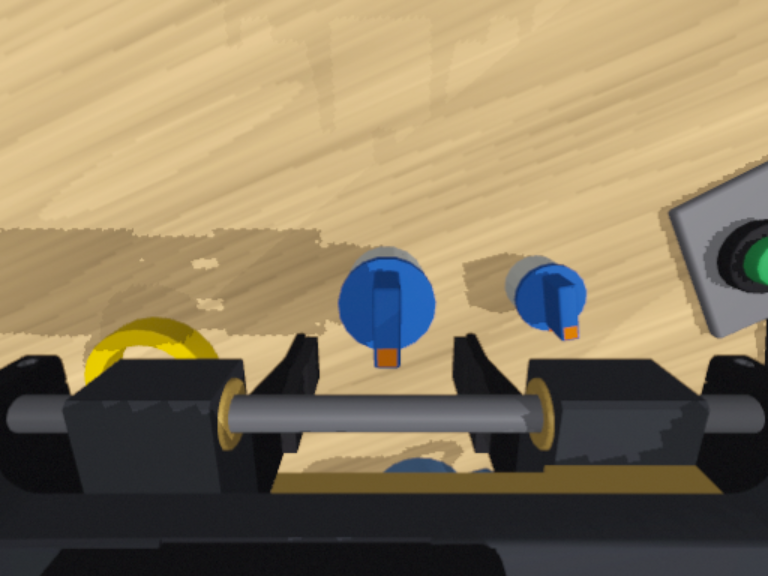

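The bar is vertical in the picture and centred between the fingers, and the fit agrees, so I'll descend and grip.

Request:
arm_command:
  motion:
    - [[0.8,0.6,20],[0,0,0],0.35]
    - [[0.6,0.4,20],[0,0,0],0.35]
    - [[0,0,20],[0,0,0],0.35]
    - [[0,0,0],[0,0,0],0.35]
    - [[0,0,0],[0,0,0],0.35]
  force: 30

```text
time: 3.85
position: [0.456, -0.1033, 0.0611]
tool_rot: [0.597, 3.084, -0.0]
ft_force: [0.2, 0.2, 0.4]
grip_width: 0.649
```

Request:
arm_command:
  motion:
    - [[0,0,0],[0,0,0],1]
    - [[0,0,0],[0,0,0],1]
    - [[0,0,0],[0,0,0],1]
    - [[0,0,0],[0,0,0],1]
    - [[0,0,0],[0,0,0],1]
    - [[0,0,0],[0,0,0],1]
  force: 30

```text
time: 4.35
position: [0.4558, -0.1035, 0.0606]
tool_rot: [0.597, 3.084, 0.0]
ft_force: [0.6, 0.3, 0.9]
grip_width: 0.277
```

Request:
arm_command:
  motion:
    - [[0,0,0],[0,0,0],1]
    - [[0,0,0],[0,0,0],1]
    - [[0,0,0],[0,0,0],1]
    - [[0,0,0],[0,0,0],1]
    - [[0,0,0],[0,0,0],1]
  force: 35

```text
time: 4.77
position: [0.4557, -0.1034, 0.0604]
tool_rot: [0.597, 3.084, 0.0]
ft_force: [-0.3, 0.5, 0.5]
grip_width: 0.16
```

Request:
arm_command:
  motion:
    - [[0,0,-15],[0,0,0],1]
    - [[0,0,-30],[0,0,0],1]
    - [[0,0,-30],[0,0,0],1]
    - [[0,0,0],[0,0,0],1]
    - [[0,0,0],[0,0,0],1]

```text
time: 5.18
position: [0.4567, -0.1036, 0.1366]
tool_rot: [0.597, 3.081, 0.002]
ft_force: [-0.2, 0.5, -1.9]
grip_width: 0.163
```

Run:
```python
from h import *
s,im,d=snap('wrist','w3.png'); print(s['position'],yaw(s),s['grip_width'],s['ft_force'],s['torque'])
np.save('pics/w3s.npy',s,allow_pickle=True)
c=s['position']-[0,0,.01]; c=w2px('wrist',c,s)[0]; print(c)
cv2.imwrite('pics/w3b.png',cv2.resize(im,None,fx=1.5,fy=1.5))
W=np.array([.5095,.226]); plan([*W,.155],yaw(s))
```

```text
[ 0.45668824 -0.10357505  0.1365802 ] 2.7590973826394625 0.16322551198766572 [-0.18283541  0.47530787 -1.86064683] [ 0.04206972  0.09818511 -0.00920649]
[256.27438181 241.11189196]
rows 9 turn [ 0. -0. -0.] total [ 0. -0. -0.]
[[8.1, 36.2, -2.2], [8.1, 36.2, -2.2], [8.1, 36.2, -2.2], [8.1, 36.2, -2.2], [8.1, 36.2, -2.2], [8.1, 36.2, -2.2], [8.1, 36.2, -2.2], [8.1, 36.2, -2.2], [8.1, 36.2, -2.2]]
```

View pics/w3b.png

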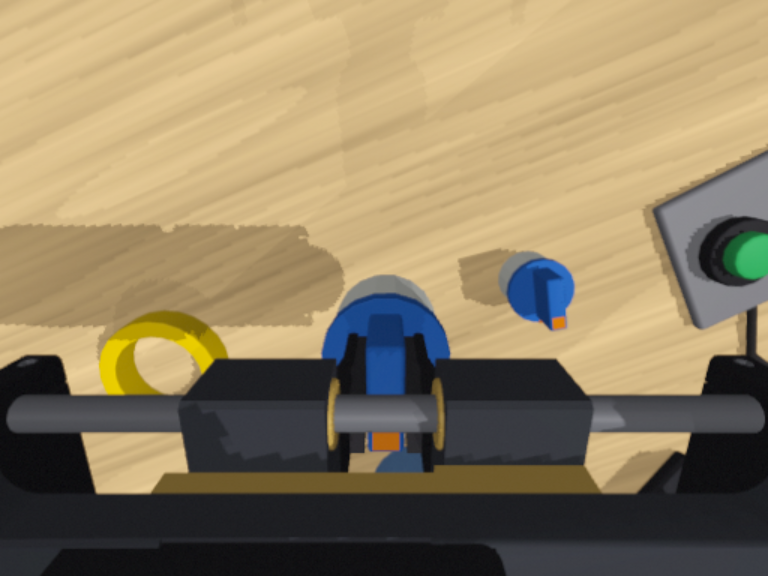

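Run:
```python
from h import *
yw=np.pi-.58
for p in ([.56,.2,.2],[.57,.2,.16],[.55,.2,.2]):
    s=dict(ctrl.get_state()); s['position']=np.array(p); s['tool_rot']=Ro.from_matrix(down(yw)).as_rotvec()
    print(p,w2px('wrist',[[.51,.226,.044],[.53,.212,.028],[.522,.122,.032]],s).round())
plan([.56,.205,.2],yw)
```

```text
[0.56, 0.2, 0.2] [[251. 130.]
 [251. 150.]
 [184. 187.]]
[0.57, 0.2, 0.16] [[245. 125.]
 [245. 149.]
 [169. 190.]]
[0.55, 0.2, 0.2] [[256. 138.]
 [256. 158.]
 [189. 193.]]
rows 9 turn [ 0.   -0.    1.26] total [ 0.  -0.  11.3]
[[2.0, 36.1, -7.2], [2.8, 36.1, -7.2], [3.6, 36.0, -7.2], [4.4, 35.9, -7.2], [5.2, 35.8, -7.2], [6.0, 35.7, -7.2], [6.7, 35.5, -7.2], [7.5, 35.4, -7.2], [8.3, 35.2, -7.2]]
```

Request:
arm_command:
  motion:
    - [[2.0,36.1,-8],[0,0,1.3],1]
    - [[2.8,36.1,-8],[0,0,1.3],1]
    - [[3.6,36,-8],[0,0,1.3],1]
    - [[4.4,35.9,-8],[0,0,1.3],1]
    - [[5.2,35.8,-8],[0,0,1.3],1]
    - [[6,35.7,-8],[0,0,1.2],1]
    - [[6.7,35.5,-8],[0,0,1.2],1]
    - [[7.5,35.4,-8],[0,0,1.2],1]

```text
time: 5.9
position: [0.5482, 0.1718, 0.1972]
tool_rot: [-0.867, -3.016, 0.004]
ft_force: [0.7, -0.3, -2.5]
grip_width: 0.158
```

Request:
arm_command:
  motion:
    - [[8.3,30,0],[0,0,1.2],1]
    - [[0,0,0],[0,0,0],1]
    - [[0,0,0],[0,0,0],1]
    - [[0,0,0],[0,0,0],1]
    - [[0,0,0],[0,0,0],1]

```text
time: 6.32
position: [0.5574, 0.1982, 0.1979]
tool_rot: [-0.901, -3.008, 0.004]
ft_force: [-0.3, -0.5, -2.0]
grip_width: 0.161
```

Run:
```python
from h import *
s,im,d=snap('wrist','w4.png'); print(s['position'],yaw(s)-np.pi,s['grip_width'],s['time'],s['qd'].round(3))
np.save('pics/w4s.npy',s,allow_pickle=True)
cv2.imwrite('pics/w4b.png',cv2.resize(im,None,fx=1.5,fy=1.5))
```

```text
[0.55737449 0.19823031 0.19793397] -0.5818722011183293 0.16085255212563657 6.3167 [ 0.007 -0.014  0.003 -0.004 -0.005 -0.    -0.001]
```

View pics/w4b.png

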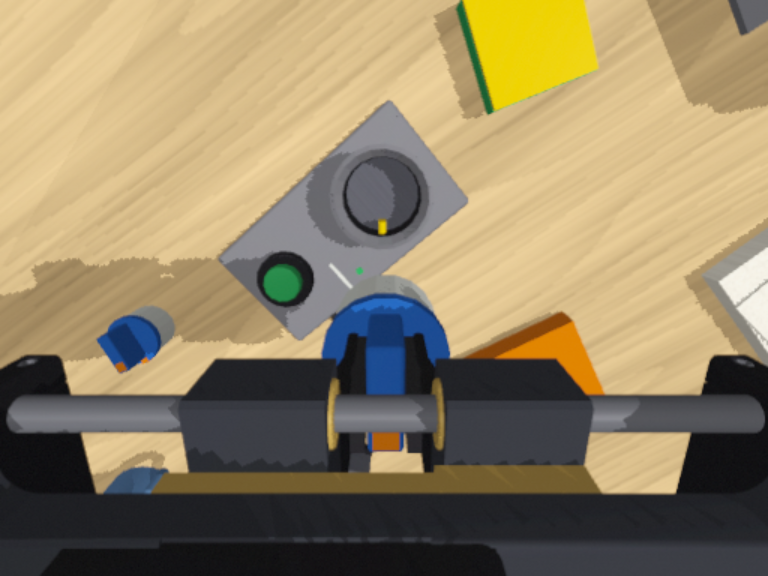

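The well is clear at about (255,130) raw, with the rib at (255,151) pointing along the image's vertical, the same way as the gripped bar.

Run:
```python
from h import *
from scipy.optimize import least_squares
z=np.load('pics/w4.png.npz');im,d=z['im'],z['d'];s=np.load('pics/w4s.npy',allow_pickle=True).item()
hsv=cv2.cvtColor(im,cv2.COLOR_BGR2HSV)
vv,uu=np.mgrid[85:190,200:310];vv=vv.ravel();uu=uu.ravel();P=px2w('wrist',np.c_[uu,vv],d[vv,uu],s)
q=P[(P[:,2]>.0425)&(P[:,2]<.046)]
f=least_squares(lambda x:np.hypot(q[:,0]-x[0],q[:,1]-x[1])-x[2],[.51,.22,.035],loss='soft_l1',f_scale=.002)
h=cv2.minEnclosingCircle((q[:,:2]*1000).astype(np.float32)); print('well',f.x,len(q),h)
# outer & inner radius per angle
W=f.x[:2]; an=np.arctan2(q[:,1]-W[1],q[:,0]-W[0]); rr=np.hypot(q[:,0]-W[0],q[:,1]-W[1])
for a in np.arange(-np.pi,np.pi,np.pi/6):
    k=(an>=a)&(an<a+np.pi/6); print(round(a,2),k.sum(),np.percentile(rr[k],[5,95]).round(4) if k.sum() else '')
m=cv2.inRange(hsv,(50,100,60),(80,255,255));m[:,:170]=0;m[:,215:]=0;v,u=np.nonzero(m)
Bd=px2w('wrist',np.c_[u,v],d[v,u],s); Bd=Bd[Bd[:,2]>.029]; B=(Bd.max(0)+Bd.min(0))/2; print('btn',B,Bd.mean(0),Bd.max(0)-Bd.min(0),np.hypot(*(B[:2]-W)))
m=cv2.inRange(hsv,(20,150,100),(35,255,255));k=np.zeros_like(m);cv2.circle(k,(255,145),22,255,-1);v,u=np.nonzero(m&k)
R=px2w('wrist',np.c_[u,v],d[v,u],s); t=R[(R[:,2]>.0265)&(R[:,2]<.03)]; r=cv2.minAreaRect((t[:,:2]*1000).astype(np.float32)); print('rib',len(t),t.mean(0),r)
e=np.linalg.eigh(np.cov(t[:,:2].T))[1][:,1]; print('pca',np.arctan(e[1]/e[0])); c=np.array(r[0])/1000-W; print(np.hypot(*c),np.arctan2(c[1],c[0]))
cv2.imwrite('pics/w4c.png',cv2.resize(im[85:200,190:310],None,fx=5,fy=5,interpolation=2))
# inner circle black ellipse via plane z?
```

```text
well [0.5096836  0.22538054 0.0344533 ] 842 ((509.7237243652344, 225.2629852294922), 37.23188400268555)
-3.14 75 [0.0321 0.0364]
-2.62 72 [0.0322 0.0366]
-2.09 64 [0.0322 0.0365]
-1.57 67 [0.0323 0.0366]
-1.05 58 [0.0327 0.0366]
-0.52 66 [0.0325 0.0366]
-0.0 68 [0.0322 0.0367]
0.52 67 [0.0324 0.0367]
1.05 75 [0.0323 0.0367]
1.57 77 [0.0323 0.0366]
2.09 79 [0.0324 0.0366]
2.62 74 [0.0324 0.0367]
btn [0.51254138 0.17589018 0.18790521] [0.52241424 0.12312038 0.03413486] [0.04851987 0.13688578 0.31727634] 0.049572798317420404
rib 36 [0.52954257 0.21226481 0.02787847] ((529.1373291015625, 212.49037170410156), (4.634428977966309, 9.113054275512695), 56.32249069213867)
pca -0.8020952210400287
0.02333675182115097 -0.5851862681318816
```

View pics/w4c.png

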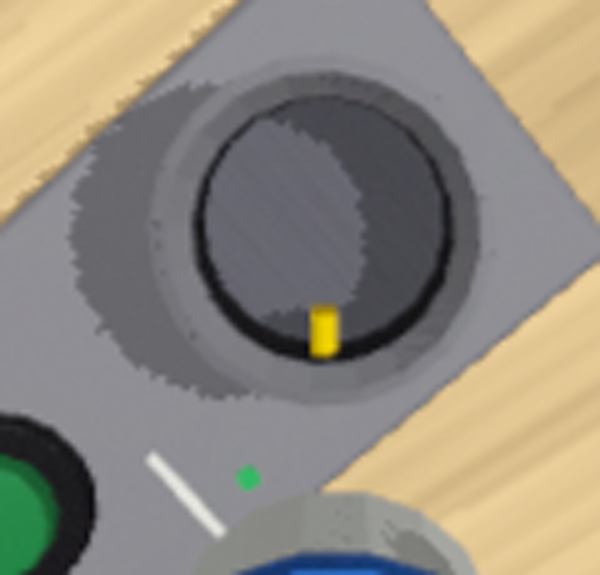

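Run:
```python
from h import *
from scipy.optimize import least_squares
for f in('w3','w4'):
    z=np.load(f'pics/{f}.png.npz');im,d=z['im'],z['d'];s=np.load(f'pics/{f}s.npy',allow_pickle=True).item()
    vv,uu=np.mgrid[180:300,205:310];vv=vv.ravel();uu=uu.ravel();P=px2w('wrist',np.c_[uu,vv],d[vv,uu],s)
    t=(P-s['position'])@down(yaw(s))
    hsv=cv2.cvtColor(im,cv2.COLOR_BGR2HSV)[vv,uu]
    blue=(hsv[:,0]>100)&(hsv[:,0]<126)&(hsv[:,1]>120)
    q=t[blue&(abs(t[:,2]-.0165)<.003)]; print(f,len(q),q.min(0),q.max(0))
    # outer arc: for each y bin take max x
    arc=[]
    for y in np.arange(-.026,.026,.002):
        k=(abs(q[:,1]-y)<.001)
        if k.sum()>2: arc.append([q[k,0].max(),y])
    arc=np.array(arc); g=least_squares(lambda x:np.hypot(arc[:,0]-x[0],arc[:,1]-x[1])-.0283,[0,0],loss='soft_l1',f_scale=.001); print('axis in tool',g.x, np.abs(g.fun).mean())
    o=(hsv[:,0]>3)&(hsv[:,0]<18)&(hsv[:,1]>150)&(abs(t[:,2]+.018)<.006); print('orange',t[o].mean(0) if o.sum() else '',t[o].min(0),t[o].max(0))
s=ctrl.get_state()
ye=np.pi-.585; W=np.array([.5097,.2254]); ax=down(ye)[:,0][:2]
tgt=W+.0012*ax; print(tgt); plan([*tgt,.135],ye)
```

```text
w3 1692 [-0.00488066 -0.02731952  0.01355898] [0.02708842 0.02801636 0.01940059]
axis in tool [-1.19020568e-03  7.62002448e-05] 0.00018321428331416438
orange [-0.01734322  0.00026432 -0.01844428] [-0.02175831 -0.00419801 -0.01977083] [-0.01323367  0.00476054 -0.01710312]
w4 1687 [-0.00484877 -0.02737144  0.01356654] [0.02712377 0.02789793 0.01949635]
axis in tool [-1.11383092e-03  6.13687366e-06] 0.00014495758311717824
orange [-0.0174806   0.00034885 -0.01830073] [-0.02200458 -0.00412644 -0.02000588] [-0.01309455  0.00484204 -0.01717643]
[0.50869955 0.22606264]
rows 3 turn [-0.03 -0.01  0.05] total [-0.1 -0.   0.2]
[[18.7, -1.2, 21.2], [18.7, -1.2, 21.2], [18.7, -1.2, 21.1]]
```

Request:
arm_command:
  motion:
    - [[18.7,-1.2,15],[0,0,0.1],1]
    - [[18.7,-1.2,15],[0,0,0.1],1]
    - [[18.7,-1.2,20],[0,0,0],1]
    - [[0,0,10],[0,0,0],1]
    - [[0,0,0],[0,0,0],1]
    - [[0,0,0],[0,0,0],1]
    - [[0,0,0],[0,0,0],1]

```text
time: 6.95
position: [0.5106, 0.227, 0.1405]
tool_rot: [0.906, 3.006, 0.002]
ft_force: [0.8, 0.7, -2.0]
grip_width: 0.162
```

Run:
```python
from h import *
s=ctrl.get_state(); print(s['position'],yaw(s)-np.pi,s['ft_force'],s['qd'].round(3)); plan([.5087,.2260,.096],np.pi-.585)
```

```text
[0.51062829 0.22699558 0.14050981] -0.5855560758263216 [ 0.78308382  0.71860906 -1.99889616] [-0.001 -0.004 -0.001 -0.012 -0.002 -0.001 -0.001]
rows 2 turn [ 0.05  0.04 -0.02] total [ 0.1  0.1 -0. ]
[[0.6, -1.0, 22.3], [0.5, -1.0, 22.3]]
```

Request:
arm_command:
  motion:
    - [[1.1,-2.0,10],[0.1,0.1,0],1]
    - [[0,0,10],[0,0,0],1]
    - [[0,0,0],[0,0,0],1]
    - [[0,0,0],[0,0,0],1]
    - [[0,0,0],[0,0,0],1]

```text
time: 7.37
position: [0.5072, 0.2269, 0.1192]
tool_rot: [-0.903, -3.007, 0.002]
ft_force: [0.1, 0.2, -1.8]
grip_width: 0.159
```

Run:
```python
from h import *
s=ctrl.get_state(); print(s['position'],yaw(s)-np.pi,s['ft_force'],s['qd'].round(3)); plan([.5087,.2260,.096],np.pi-.585)
```

```text
[0.50716628 0.22688002 0.11923592] -0.5835503009648013 [ 0.13015004  0.16543552 -1.83819633] [-0.001 -0.007  0.001 -0.011  0.     0.001 -0.   ]
rows 1 turn [-0.11 -0.1   0.08] total [-0.1 -0.1  0.1]
[[-1.8, 0.2, 23.2]]
```

Request:
arm_command:
  motion:
    - [[-1.6,0.2,8],[-0.1,-0.1,0],1]
    - [[0,0,8],[0,0,0],1]
    - [[0,0,5],[0,0,0],1]
    - [[0,0,0],[0,0,0],1]
    - [[0,0,0],[0,0,0],1]

```text
time: 7.78
position: [0.5081, 0.2261, 0.0977]
tool_rot: [-0.903, -3.008, 0.002]
ft_force: [0.4, -0.1, -1.9]
grip_width: 0.164
```

Run:
```python
from h import *
s=ctrl.get_state(); print(s['position'],yaw(s)-np.pi,s['ft_force'],s['torque'],s['qd'].round(3)); plan([.5087,.2260,.088],np.pi-.585)
```

```text
[0.50805417 0.22610022 0.09768073] -0.5832468566276399 [ 0.40261666 -0.09083369 -1.89252354] [-0.01455136 -0.02925585  0.01148679] [-0.001 -0.009  0.001 -0.016  0.     0.001 -0.001]
rows 1 turn [-0.07 -0.03  0.1 ] total [-0.1 -0.   0.1]
[[-0.6, 0.3, 9.7]]
```

Within 0.6 mm. I'll lower it slowly towards rib level.

Request:
arm_command:
  motion:
    - [[-0.5,0.2,3],[-0.1,0,0.1],1]
    - [[0,0,3],[0,0,0],1]
    - [[0,0,2],[0,0,0],1]
    - [[0,0,1],[0,0,0],1]
    - [[0,0,0],[0,0,0],1]

```text
time: 8.2
position: [0.5088, 0.2261, 0.0891]
tool_rot: [0.906, 3.008, 0.002]
ft_force: [-0.0, 0.8, -1.9]
grip_width: 0.162
```

Request:
arm_command:
  motion:
    - [[0,0,1],[0,0,0],1]
    - [[0,0,1],[0,0,0],1]
    - [[0,0,0],[0,0,0],1]

```text
time: 8.45
position: [0.509, 0.2262, 0.0873]
tool_rot: [0.906, 3.008, 0.003]
ft_force: [-0.0, -0.3, -1.8]
grip_width: 0.159
```

Request:
arm_command:
  motion:
    - [[0,0,1],[0,0,0],1]
    - [[0,0,1],[0,0,0],1]
    - [[0,0,0],[0,0,0],1]

```text
time: 8.7
position: [0.5089, 0.2261, 0.0852]
tool_rot: [0.906, 3.008, 0.002]
ft_force: [-0.7, -0.2, -2.0]
grip_width: 0.158
```

Request:
arm_command:
  motion:
    - [[0,0,1],[0,0,0],1]
    - [[0,0,1],[0,0,0],1]
    - [[0,0,0],[0,0,0],1]

```text
time: 8.95
position: [0.5089, 0.2261, 0.0831]
tool_rot: [0.906, 3.008, 0.002]
ft_force: [-0.0, -0.6, -1.3]
grip_width: 0.158
```

At 5 mm below rib level there is no load, so the groove is over the rib. I'll carry on down.

Request:
arm_command:
  motion:
    - [[0,0,2],[0,0,0],1]
    - [[0,0,2],[0,0,0],1]
    - [[0,0,2],[0,0,0],1]
    - [[0,0,1],[0,0,0],1]
    - [[0,0,0],[0,0,0],1]

```text
time: 9.37
position: [0.5087, 0.2261, 0.0759]
tool_rot: [0.906, 3.008, 0.002]
ft_force: [-0.7, 0.1, -1.0]
grip_width: 0.152
```

Request:
arm_command:
  motion:
    - [[0,0,1],[0,0,0],1]
    - [[0,0,1],[0,0,0],1]
    - [[0,0,1],[0,0,0],1]
    - [[0,0,0],[0,0,0],1]

```text
time: 9.7
position: [0.5089, 0.2261, 0.0732]
tool_rot: [0.906, 3.008, 0.002]
ft_force: [-0.9, 0.3, -2.0]
grip_width: 0.161
```

Request:
arm_command:
  motion:
    - [[0,0,1],[0,0,0],1]
    - [[0,0,1],[0,0,0],1]
    - [[0,0,0],[0,0,0],1]

```text
time: 9.95
position: [0.5089, 0.2262, 0.0712]
tool_rot: [0.906, 3.008, 0.002]
ft_force: [-0.4, 0.5, -1.7]
grip_width: 0.156
```

Request:
arm_command:
  motion:
    - [[0,0,1],[0,0,0],1]
    - [[0,0,0],[0,0,0],1]

```text
time: 10.12
position: [0.5091, 0.2263, 0.0704]
tool_rot: [0.906, 3.008, 0.003]
ft_force: [0.3, -0.5, -1.9]
grip_width: 0.161
```

Request:
arm_command:
  motion:
    - [[0,0,1],[0,0,0],1]
    - [[0,0,0],[0,0,0],1]

```text
time: 10.28
position: [0.5092, 0.2264, 0.0703]
tool_rot: [0.906, 3.008, 0.003]
ft_force: [-1.8, -0.8, 4.0]
grip_width: 0.16
```

Contact came at 0.0703 m, where home is expected at 0.0704. I'll release and rise.

Request:
arm_command:
  motion:
    - [[0,0,0],[0,0,0],0.5]
    - [[0,0,0],[0,0,0],0.5]
    - [[0,0,0],[0,0,0],0.5]
    - [[0,0,0],[0,0,0],0.5]
    - [[0,0,0],[0,0,0],0.5]
    - [[0,0,0],[0,0,0],0.5]
    - [[0,0,0],[0,0,0],0.5]

```text
time: 10.87
position: [0.509, 0.2262, 0.0693]
tool_rot: [0.906, 3.008, 0.003]
ft_force: [-0.2, 1.0, -1.6]
grip_width: 0.489
```

Request:
arm_command:
  motion:
    - [[0,0,-15],[0,0,0],0.5]
    - [[0,0,-30],[0,0,0],0.5]
    - [[0,0,-40],[0,0,0],0.5]
    - [[0,0,-40],[0,0,0],0.5]
    - [[0,0,0],[0,0,0],0.5]
    - [[0,0,0],[0,0,0],0.5]
    - [[0,0,0],[0,0,0],0.5]

```text
time: 11.45
position: [0.5087, 0.226, 0.1941]
tool_rot: [0.906, 3.008, 0.003]
ft_force: [-0.3, -0.1, -0.9]
grip_width: 0.503
```

Run:
```python
from h import *
s,im,d=snap('wrist','w5.png'); print(s['position'],yaw(s)-np.pi,s['grip_width'],s['ft_force'],s['time'])
c=w2px('wrist',[.5097,.2254,.06],s)[0]; print(c)
fitbat(s,im,d,tuple(map(int,c)),50)
hsv=cv2.cvtColor(im,cv2.COLOR_BGR2HSV)
b=w2px('wrist',[.522,.122,.032],s)[0];m=cv2.inRange(hsv,(50,100,60),(80,255,255));k=np.zeros_like(m);cv2.circle(k,tuple(map(int,b)),28,255,-1);v,u=np.nonzero(m&k)
Bd=px2w('wrist',np.c_[u,v],d[v,u],s); Bd=Bd[abs(Bd[:,2]-.032)<.003]; print('btn',b,cv2.minEnclosingCircle((Bd[:,:2]*1000).astype(np.float32)),np.median(Bd,0))
cv2.imwrite('pics/w5b.png',cv2.resize(im,None,fx=1.5,fy=1.5))
```

```text
[0.50865382 0.22600415 0.19411698] -0.5849996720410542 0.5027621114596458 [-0.31629617 -0.05904029 -0.93673354] 11.45
[256.51326873 187.0844156 ]
z [0.047  0.0536 0.0547 0.0884 0.0896]
bar 26 ((492.5416564941406, 237.33462524414062), (13.770668029785156, 2.1007442474365234), 53.64866638183594) [0.49237075 0.23750574 0.07802552]
shoulder ((510.2828369140625, 225.6715087890625), 28.41044807434082) 0.0543640083565013
orange [0.52163653 0.21799875 0.09222908] yaw -0.5879190310731499 pca yaw 0.9714703456202367
btn [191.93972063 232.98814707] ((522.2294921875, 121.86489868164062), 14.666801452636719) [0.52153711 0.12235487 0.03215046]
```

View pics/w5b.png

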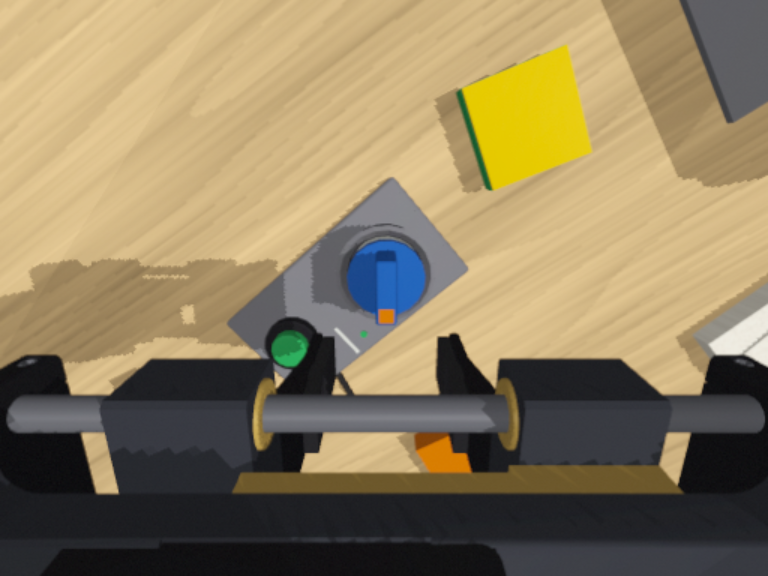

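The battery is home: its shoulder top is at 54.4 mm, against 54 expected. Before pressing, I'll check the height of the button housing.

Run:
```python
from h import *
B=np.array([.5222,.1215])
for f in('w0','w4'):
    z=np.load(f'pics/{f}.png.npz');im,d=z['im'],z['d'];s=np.load(f'pics/{f}s.npy',allow_pickle=True).item()
    vv,uu=np.mgrid[120:235,130:260];vv=vv.ravel();uu=uu.ravel();P=px2w('wrist',np.c_[uu,vv],d[vv,uu],s);r=np.hypot(*(P[:,:2]-B).T)
    for a in np.arange(0,.03,.002):
        k=(r>=a)&(r<a+.002); print(round(a,3),k.sum(),np.percentile(P[k,2],[10,50,90]).round(4))
s=ctrl.get_state();print(s['joint_positions'].round(2)); plan([.5222,.1215,.12],1.69)
plan([.5222,.1215,.12],1.69-np.pi)
```

```text
0.0 6 [0.0317 0.0323 0.033 ]
0.002 19 [0.0311 0.0324 0.0335]
0.004 31 [0.0314 0.0323 0.0332]
0.006 43 [0.0313 0.0326 0.0333]
0.008 53 [0.0314 0.0324 0.0333]
0.01 72 [0.0311 0.0322 0.0333]
0.012 104 [0.025  0.0316 0.0327]
0.014 83 [0.0215 0.0237 0.0313]
0.016 77 [0.0214 0.0222 0.0231]
0.018 103 [0.0212 0.0223 0.0233]
0.02 162 [0.0124 0.022  0.023 ]
0.022 129 [0.0098 0.0118 0.0217]
0.024 91 [0.0091 0.0103 0.0113]
0.026 123 [0.0094 0.0102 0.0112]
0.028 160 [0.0093 0.0102 0.0112]
0.0 9 [0.0318 0.0323 0.0331]
0.002 24 [0.0308 0.0321 0.0329]
0.004 44 [0.0316 0.0324 0.0332]
0.006 63 [0.0317 0.0324 0.0336]
0.008 74 [0.0315 0.0322 0.0332]
0.01 92 [0.0314 0.0323 0.0333]
0.012 129 [0.0284 0.0317 0.0328]
0.014 125 [0.0219 0.0238 0.0312]
0.016 96 [0.0215 0.0223 0.0232]
0.018 147 [0.0215 0.0223 0.0232]
0.02 207 [0.0154 0.022  0.023 ]
0.022 177 [0.01   0.0151 0.0219]
0.024 134 [0.0094 0.0103 0.0113]
0.026 167 [0.0094 0.0103 0.0111]
0.028 219 [0.0095 0.0104 0.0112]
[-0.78  0.15  0.35  1.76 -0.05  1.24  0.57]
rows 8 turn [-0.   -0.01  6.21] total [-0.  -0.1 49.7]
[[-8.7, -9.9, 9.1], [-9.7, -8.9, 9.1], [-10.6, -7.8, 9.1], [-11.4, -6.6, 9.1], [-12.0, -5.3, 9.1], [-12.5, -4.0, 9.1], [-12.9, -2.6, 9.1], [-13.1, -1.2, 9.1]]
rows 21 turn [ 0.   -0.   -6.21] total [ 1.000e-01 -0.000e+00 -1.303e+02]
[[-3.3, -3.8, 3.5], [-2.9, -4.1, 3.5], [-2.4, -4.4, 3.5], [-1.9, -4.6, 3.5], [-1.4, -4.8, 3.5], [-0.9, -4.9, 3.5], [-0.3, -5.0, 3.5], [0.2, -5.0, 3.5], [0.7, -5.0, 3.5], [1.3, -4.8, 3.5], [1.8, -4.7, 3.5], [2.3, -4.5, 3.5], [2.7, -4.2, 3.5], [3.2, -3.9, 3.5], [3.6, -3.5, 3.5], [3.9, -3.1, 3.5], [4.3, -2.6, 3.5], [4.5, -2.2, 3.5], [4.7, -1.7, 3.5], [4.9, -1.2, 3.5], [5.0, -0.6, 3.5]]
```

Request:
arm_command:
  motion:
    - [[-8.7,-9.9,6],[0,0,6.2],1]
    - [[-9.7,-8.9,6],[0,0,6.2],1]
    - [[-10.6,-7.8,6],[0,0,6.2],1]
    - [[-11.4,-6.6,6],[0,0,6.2],1]
    - [[-12,-5.3,8],[0,0,6.2],1]
    - [[-12.5,-4,10],[0,0,6.2],1]
    - [[-12.9,-2.6,10],[0,0,6.2],1]
    - [[-13.1,-1.2,10],[0,0,6.2],1]
  force: 20

```text
time: 12.17
position: [0.522, 0.1208, 0.1299]
tool_rot: [-2.089, -2.344, 0.002]
ft_force: [0.6, -0.3, -0.5]
grip_width: 0.03
```

Request:
arm_command:
  motion:
    - [[0,0,5],[0,0,0],1]
    - [[0,0,5],[0,0,0],1]
    - [[0,0,0],[0,0,0],1]
    - [[0,0,0],[0,0,0],1]
    - [[0,0,0],[0,0,0],1]

```text
time: 12.58
position: [0.5233, 0.123, 0.1225]
tool_rot: [-2.081, -2.353, -0.004]
ft_force: [-0.2, 1.1, -0.0]
grip_width: 0.005
```

Run:
```python
from h import *
s=ctrl.get_state(); print(s['position'],yaw(s),s['grip_width'],s['ft_force'],s['joint_positions'].round(2)); plan([.5222,.1215,.055],1.69)
```

```text
[0.52332599 0.12304129 0.12245242] 1.693642829951302 0.004957343305292246 [-0.20117699  1.07565204 -0.00677184] [-0.72  0.18  0.48  1.89 -0.09  1.1  -0.08]
rows 2 turn [ 0.04 -0.05  0.1 ] total [ 0.1 -0.1  0.2]
[[-0.8, -0.7, 33.7], [-0.7, -0.7, 33.7]]
```

Request:
arm_command:
  motion:
    - [[-0.8,-0.7,20],[0.1,-0.1,0.1],1]
    - [[-0.7,-0.6,20],[0,0,0.1],1]
    - [[0,0,18],[0,0,0],1]
    - [[0,0,8],[0,0,0],1]
    - [[0,0,0],[0,0,0],1]
    - [[0,0,0],[0,0,0],1]

```text
time: 13.08
position: [0.5224, 0.1206, 0.0567]
tool_rot: [2.087, 2.348, -0.001]
ft_force: [0.8, 0.3, -0.3]
grip_width: 0.008
```

Request:
arm_command:
  motion:
    - [[0,0,5],[0,0,0],1]
    - [[0,0,4],[0,0,0],1]
    - [[0,0,2],[0,0,0],1]
    - [[0,0,2],[0,0,0],1]
    - [[0,0,0],[0,0,0],1]

```text
time: 13.5
position: [0.5227, 0.1205, 0.0436]
tool_rot: [2.088, 2.347, 0.001]
ft_force: [0.7, 0.3, 3.4]
grip_width: 0.005
```

Request:
arm_command:
  motion:
    - [[0,0,1.5],[0,0,0],1]
    - [[0,0,1.5],[0,0,0],1]
    - [[0,0,0],[0,0,0],1]

```text
time: 13.75
position: [0.5226, 0.1205, 0.0406]
tool_rot: [2.088, 2.347, 0.001]
ft_force: [0.8, 0.7, 4.4]
grip_width: 0.006
```

Request:
arm_command:
  motion:
    - [[0,0,1],[0,0,0],1]
    - [[0,0,1],[0,0,0],1]
    - [[0,0,0],[0,0,0],1]

```text
time: 14.0
position: [0.5227, 0.1205, 0.0402]
tool_rot: [-2.088, -2.346, -0.001]
ft_force: [-5.0, -1.0, 16.5]
grip_width: 0.006
```

Run:
```python
from h import *
s=ctrl.get_state(); print(s['position'],s['ft_force'])
```

```text
[0.52272776 0.12052033 0.04024537] [-5.0115779  -1.03914669 16.46308607]
```

The button is hard against its stop, with the TCP at 0.0402 m and 16.5 N. I'll hold for one row, then lift and check.

Request:
arm_command:
  motion:
    - [[0,0,0],[0,0,0],1]
    - [[0,0,0],[0,0,0],1]
    - [[0,0,-6],[0,0,0],1]
    - [[0,0,-20],[0,0,0],1]
    - [[0,0,-35],[0,0,0],1]
    - [[0,0,-35],[0,0,0],1]
    - [[0,0,-35],[0,0,0],1]
    - [[0,0,-20],[0,0,0],1]

```text
time: 14.67
position: [0.5233, 0.1202, 0.1926]
tool_rot: [2.088, 2.345, 0.004]
ft_force: [-0.3, 0.2, -0.8]
grip_width: 0.002
```

Request:
arm_command:
  motion:
    - [[-25,0,0],[0,0,0],1]
    - [[-25,0,0],[0,0,0],1]
    - [[-25,0,0],[0,0,0],1]
    - [[0,0,0],[0,0,0],1]
    - [[0,0,0],[0,0,0],1]

```text
time: 15.08
position: [0.5306, 0.0439, 0.1888]
tool_rot: [-2.092, -2.343, 0.002]
ft_force: [-0.5, 0.9, -0.2]
grip_width: 0.007
```

Run:
```python
from h import *
s,im,d=snap('wrist','w6.png'); print(s['position'],s['ft_force'],s['time'])
c=w2px('wrist',[[.5097,.2254,.06],[.5222,.1215,.032]],s); print(c)
fitbat(s,im,d,tuple(map(int,c[0])),50)
cv2.imwrite('pics/w6b.png',cv2.resize(im,None,fx=1.5,fy=1.5))
snap('top','top1.png')
a=cv2.imread('pics/top0.png');b=cv2.imread('pics/top1.png');cv2.imwrite('pics/tt.png',np.hstack([a[70:280,100:430],b[70:280,100:430]]))
```

```text
[0.53057534 0.04389347 0.188799  ] [-0.47713606  0.88959688 -0.16435081] 15.0833
[[257.41858862 -20.22213758]
 [257.93311101 108.56850217]]
z [0.0513 0.0532 0.0544 0.0558 0.0686]
bar 0 ((0.0, 0.0), (0.0, 0.0), 0.0) [nan nan nan]
shoulder ((0.0, 0.0), 0.0) nan
orange [nan nan nan] yaw nan pca yaw nanh.py:37: RuntimeWarning: Mean of empty slice.
  t=P[(abs(P[:,2]-.078)<.0035)]; rect=cv2.minAreaRect((t[:,:2]*1000).astype(np.float32)); print('bar',len(t),rect, t.mean(0))
  ret = um.true_divide(
h.py:38: RuntimeWarning: Mean of empty slice.
  sh=P[(P[:,2]<zt-.029)&(P[:,2]>zt-.039)]; h=cv2.minEnclosingCircle((sh[:,:2]*1000).astype(np.float32)); print('shoulder',h,sh[:,2].mean())
  ret = ret.dtype.type(ret / rcount)
h.py:39: RuntimeWarning: Mean of empty slice.
  o=cv2.inRange(hsv,(3,140,90),(18,255,255))&k; v,u=np.nonzero(o); O=px2w('wrist',np.c_[u,v],d[v,u],s); o2=O[O[:,2]>zt-.006].mean(0); a=o2[:2]-t.mean(0)[:2]
  avg = a.mean(axis, **keepdims_kw)
h.py:40: RuntimeWarning: Degrees of freedom <= 0 for slice
  e=np.linalg.eigh(np.cov(t[:,:2].T))[1][:,1]; e=e*np.sign(e@a)
  c *= np.true_divide(1, fact)
  c *= np.true_divide(1, fact)
```

View pics/w6b.png

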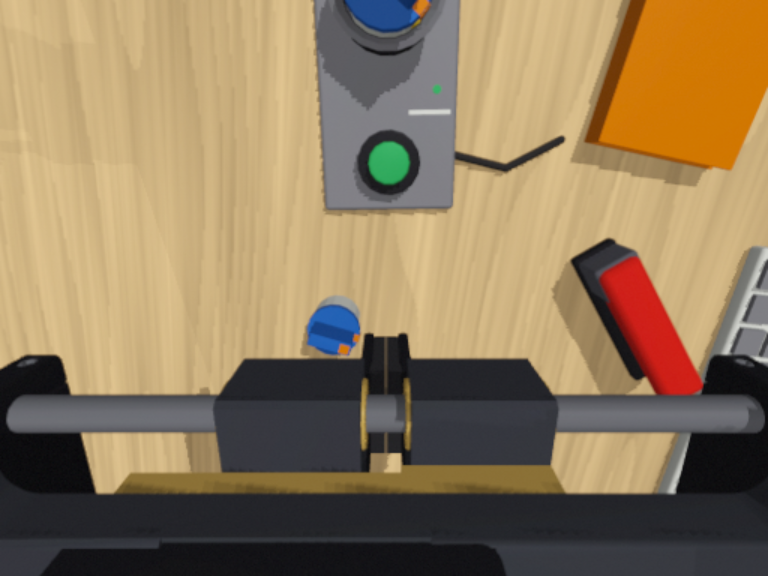

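View pics/tt.png

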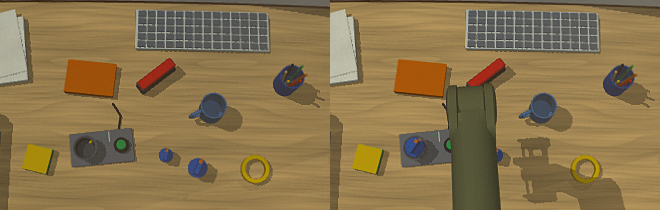

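The wrist view shows the battery in the well at about (255,10) raw with its shoulder at 54.4 mm, and the button back up at (259,108). The top view shows the other things that are in sight unmoved. I'm handing the job in.

```bash
python3 -c "
from bench import ctrl; print(ctrl.close_job())"
```

```text
the job is handed in; nothing more can be done
None
```

The larger blue-topped battery is home in the well and the charge button has been pressed all the way down. I handed the job in at about 15 s.

- **Battery:** I turned it to the rib direction measured in the wrist picture (−0.585 rad in the world). The groove went straight over the rib with no load, so no turning search was needed. It touched the floor at the expected height with about 6 N, well under 40 N. The shoulder top measured 54.4 mm (54 mm expected when home), both after release and after the press.
- **Button:** I pressed it to its stop: the tool came down to 40.2 mm (40 mm expected for full travel) and the force rose to 16.5 N. It came back up when let go.
- **Last checks:** The arm was clear of everything. In the last top and wrist pictures the bystanders and the small look-alike had not moved as far as they showed; the arm hid part of the top view.
- **Failed or disagreed:** The battery fit failed in the last picture because its bar was out of frame, so the final 54.4 mm is the median height of the part of the blue top in view. The top and wrist cameras differed by up to about 6 mm on the cradle, and I used the wrist values. The first estimates of the battery's angle ranged from −0.36 to −0.58 rad; I used −0.38, which a closer look confirmed.

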